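# Swap a junction box's dust lid for its clip cover

### The arm

A 6-joint arm with a two-finger parallel gripper is mounted at the origin on a cart in front of the work surface, level with it; the furniture and walls round the work are solid. World frame = base frame: x ahead of the robot, y to its left, z up, the work surface at z = 0. Lengths are in mm, angles in rad, forces in N, time in s.
With the tool pointing down it reaches from about 350 to 775 mm from the base axis. Payload 7.3 kg.
Tool frame: the origin (TCP) lies on the centre line of the jaws, within the pads' length; the fingertips stand finger_overhang ahead of it and the grasp point (between the pads) lies 8 mm behind it (finger_overhang is the distance from the TCP to the fingertips, in mm); z points along the fingers, y is the line along which they close (so a half turn about z gives the same grasp; the last joint's range is limited). The gripper opens to 92 mm and grips with 3 to 60 N. Pads are 19 mm wide; open, the fingers measure 130 mm over their backs; the gripper's body (75 mm by 190 mm) begins 47 mm behind the grasp point.
Start: joints at [-1.297, 0.342, 1.524, -0, 1.275, -0.146], TCP at [214.002, -479.424, 237.741] pointing down, gripper open.
Joint ranges: [-2.53, 2.53], [-0.77, 2.02], [0.04, 2.7], [-1, 4.14], [0.28, 2.66], [-3.11, 3.11]. Speed limits (rad/s): [2.57, 2.57, 3.14, 3.14, 3.14, 3.14].

### API

Orientations are given as [roll, pitch, yaw] about the fixed x, y, z axes, in that order (R = Rz(yaw) Ry(pitch) Rx(roll)).
In Python, from plant import get_obs, capture, close_job, finger_overhang gives the robot as it stands.
- The arm moves only by the shell command python3 -m inch 'ROWS'. ROWS is JSON, one flat list of numbers, 7 for each row, row after row: the turn, a rotation vector about the tool's x, y, z scaled (see below), then the shift along the tool's x, y, z scaled (see below), then the closure, from -1 (fully open) to 1 (shut). In form: [ax, ay, az, tx, ty, tz, gripper, ax, ay, az, tx, ty, tz, gripper, ...]. A call has 1 to 10 rows; each row shifts and turns the commanded pose from where the row before left it, along the tool's axes as they then stand; what a row does not reach is not made up. The controller multiplies each number of a shift by 0.8 m and each number of a turn by 1.5 rad. A row lasts 1/12 s, in which the tool goes at most 41.7 mm and 7.16 degrees, less where a joint would pass 70% of its speed; a pose out of reach is approached as far as the arm can. A call with a number of a shift or a turn outside -1 to 1 is refused whole. A call with a gripper value outside its range is refused whole. The fingers move at their own pace and stop on an object; the grip force is fixed at half the most. Time passes only in rows, so rows that do not move let the fingers close. It gives the time, the measured TCP pose, the force, the opening and the grip force at its end, in the units of the state.
- get_obs(): the state, without advancing time (a new reading comes with each control period).
- capture(name): name is "scene" or "top" or "wrist"; returns a dict with "image" (480x640x3 uint8, red, green, blue), "mtx" (3x3 intrinsics, pixels), "pose" (4x4, takes a point from camera to world coordinates). Camera axes: x right, y up, looking along -z (the intrinsics and any distortion apply to the point x, -y, -z); pixel columns grow to the right and rows downward; lengths in mm; the calibration is good to about 2 mm. A picture is of the moment at which its call begins. There is no depth.
- close_job(): hands the job in; it is judged then, once.
The state is a dict: "time": time; "joint_positions": joint angles; "dq": joint speeds; "tau": joint torques, N m; "tool_pos": TCP position; "tcp_rot": TCP orientation; "contact_force": force on the tool from outside, world axes, zero at the start; "moment": the same for the moment, N m; "grip_width": finger opening in mm; "finger_force": force on a finger pad.
Only numpy, scipy, OpenCV 4.12 (cv2) and the standard library are available. Lean on these libraries where they do the work, as an engineer would, in place of code of your own. Each camera call takes 0.05 s, during which the arm holds its last target. There are 200 camera calls.

### The job

Tip the orange dust lid of the junction box up by its tab, with its opposite edge still on the collar's rim, then lift it off and lay it flat on the bench, tab up, clear of the box. Then set the blue clip cover squarely over the collar, press it straight down until it snaps and sits fully home on the box, and keep pressing: finish while still pressing it down firmly (about 10 N), without letting go. Leave the red tin, the vee block and the roll of tape where they are.

Things in the scene. Friction and masses are not known exactly. Their poses are not given: they have to be found in the camera images.
- junction_box: Grey junction box fixed to the bench, an open aluminium collar on top. Origin: centre of its underside, on the bench. Box 94 (x) x 80 (y) mm, on a dark foot plate 94 x 108 mm; its flat top, the shoulder, lies 40 mm above the origin. A black cable gland sticks out 18 mm at +x, 22 mm high. Thin cables lie on the bench where x > 0.55 and y < 0.05: no flat place for the lid.
- collar_rim (a point): Centre of the box's collar at rim height, 56 mm above the box's origin. Collar 66 (x) x 46 (y) mm outside, 4 mm thick, 16 mm high, rim rounded. On each long side (+y, -y) a sprung steel catch, a bar 32 mm long and 8 mm thick along x, stands 4 mm out, 9 mm above the shoulder.
- dust_lid: Loose orange dust lid, 50 g, resting on the collar's rim, axes roughly the box's. Origin: centre of the underside of its plug. Plug 53 (x) x 33 (y) x 4 mm, in the collar with 2.5 mm of play; plate 74 x 54 mm, 4 to 8 mm above the origin. Finger tab: upright fin at (-24, 0) mm, 22 mm along x, 10 mm thick along y, from the plate to 30 mm above the origin. On the bench it rests on its plug.
- lid_far_edge (a point): Point (33, 0, 4) mm of the lid, on the underside of its plate at the edge opposite the tab: there it rests on the collar's rim, and about there it turns when tipped.
- clip_cover: Loose blue clip cover, 50 to 120 g, standing open side down on the bench. Origin: centre of its open lower rim. Shell 77 (x) x 62 (y) x 23 mm; inside 71 x 56 mm, 18 mm deep, with a bead 3.5 mm high along the middle of each long wall, 4 mm above the rim. It fits over the collar either way round, its x along the box's. Home: its rim on the shoulder, its origin 40 mm above the box's.
- cover_grip (a point): Middle of the black grip rib on the cover, 32 mm above the cover's origin; rib 44 mm along x, 12 mm thick along y, from 23 (cover's top) to 41 mm above the origin. Pressing on: the catches meet the beads with the rim about 9 mm above the shoulder, resistance rises to roughly 10 to 14 N at about 7 mm, falls away suddenly by about 4 mm, and the catches then pull the cover home.
- red_tin: Bystander: round tin, red lid on white, 48 mm across, 19 mm high. Origin: centre of its underside. The tin and the cover may have swapped sides of the box.
- vee_block: Bystander: small steel vee block, 44 (x) x 32 (y) x 30 mm, behind the box. Origin: centre of its underside.
- masking_tape: Bystander: roll of masking tape lying flat, 79 mm across, 19 mm high. Origin: centre of its underside.
Mind the look-alikes: they are no part of the job. Of the things that look like the dust_lid, the larger one is meant.

How it is judged (in metres and radians):
On the way, in this order (a step that is already met when the one before it is completed fails the run):
1. the dust lid is tipped up by its tab (more than 11 degrees), its opposite edge still on the rim (angle between dust_lid's own z axis and vertical above 0.2 rad and z of lid_far_edge in the frame of junction_box below 0.064 m and x of lid_far_edge in the frame of junction_box above 0.02 m), for 0.1 s.
2. the dust lid lies flat on the bench, tab up, clear of the box and let go (height (world z) of dust_lid below 0.012 m and angle between dust_lid's own z axis and vertical below 0.12 rad and horizontal distance between dust_lid and junction_box above 0.07 m and contact force between dust_lid and the fingers below 0.05 N and contact force between dust_lid and junction_box below 0.05 N), for 0.2 s.
3. the clip cover has snapped on and sits home on the box (z of clip_cover in the frame of junction_box between 0.036 and 0.0425 m and horizontal distance between clip_cover and junction_box below 0.004 m and angle between the z axis of clip_cover and the z axis of junction_box, either way round below 0.06 rad and angle between the x axis of clip_cover and the x axis of junction_box, either way round below 0.12 rad), for 0.1 s.
At the end, for the whole second after the job is handed in: The cover is home (rim within 2.5 mm of the shoulder, within 4 mm of centred, square) and the fingers still press it onto the box with over 4 N; the dust lid lies flat on the bench, tab up, over 70 mm from the box centre to centre, touched by neither fingers nor box (all of step 2 and all of step 3 and contact force between clip_cover and junction_box above 4 N and contact force between clip_cover and the fingers above 2 N); the arm keeps its last pose, push and grip.
It fails at once if the red tin is moved more than 20 mm (distance of red_tin from where it was at the start of the episode above 0.02 m).
It fails at once if the vee block is moved more than 20 mm (distance of vee_block from where it was at the start of the episode above 0.02 m).
It fails at once if the masking tape is moved more than 20 mm (distance of masking_tape from where it was at the start of the episode above 0.02 m).
It also fails if it takes over 48 s, if anything falls off the work surface, if the arm or the gripper's body presses on something with over 40 N, if the wrist force passes 120 N, or if a joint passes its speed limit or range.

## Working session

There is one attempt and no reset: what is moved stays moved. The work goes in short steps, Python scripts to look and compute and a shell command to move; the robot and the scene stay as the last step left them, time stands still between calls to the robot, and variables do not carry over. Pictures are saved under pics/ and viewed, at most 10 in all, crops included, and the job is handed in when it is done.

```bash
ls; mkdir -p pics
python3 - <<'E'
from plant import *
import cv2,numpy as np
print(finger_overhang, get_obs())
for n in ("top","scene"):
    c=capture(n); cv2.imwrite(f"pics/{n}0.png",c["image"][:,:,::-1]); np.savez(f"pics/{n}0.npz",**c); print(n,c.keys(),np.round(c["mtx"],1).tolist(),np.round(c["pose"],3).tolist())
E
```

```text
pics
11.0 {'time': 0.0, 'joint_positions': array([-1.29700673e+00,  3.42715745e-01,  1.52504361e+00, -6.37896662e-06,
        1.27539564e+00, -1.45982308e-01]), 'dq': array([-0.00181604,  0.00072626, -0.00142586, -0.00124035,  0.00096855,
       -0.00098573]), 'tau': array([-1.73971748e-03, -4.31248677e+01, -2.44217080e+01,  7.14927656e-02,
        5.59950457e-02, -1.28082343e-04]), 'tool_pos': array([ 213.88200622, -479.01687283,  237.03929428]), 'tcp_rot': array([-3.14004604e+00, -2.21230227e-04,  4.19773600e-01]), 'contact_force': array([-0.6659015 , -0.11101554, -0.26099214]), 'moment': array([ 0.01438312, -0.02464679, -0.02672085]), 'finger_force': 0.0, 'grip_width': 92.2166042145101}
top dict_keys(['image', 'mtx', 'pose']) [[487.7, 0.0, 322.0], [0.0, 487.7, 238.3], [0.0, 0.0, 1.0]] [[-0.0, 0.995, -0.098, 455.659], [-1.0, 0.002, 0.025, 42.541], [0.025, 0.098, 0.995, 925.12], [0.0, 0.0, 0.0, 1.0]]
scene dict_keys(['image', 'mtx', 'pose']) [[593.7, 0.0, 318.5], [0.0, 593.7, 231.4], [0.0, 0.0, 1.0]] [[-0.8, 0.454, -0.392, 114.019], [-0.6, -0.612, 0.516, 583.815], [-0.005, 0.648, 0.762, 908.717], [0.0, 0.0, 0.0, 1.0]]
```

View pics/top0.png

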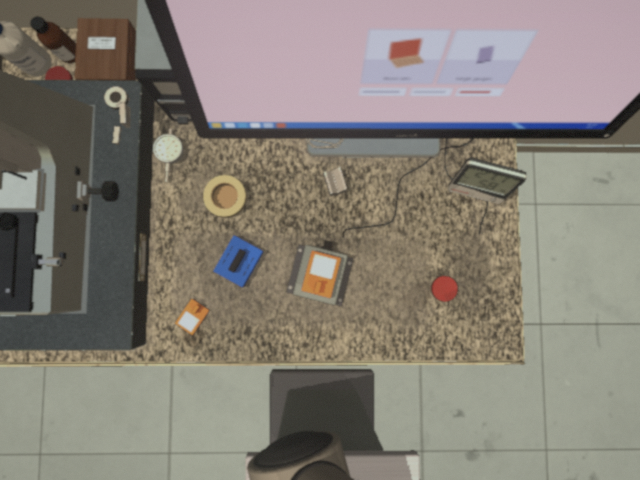

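View pics/scene0.png

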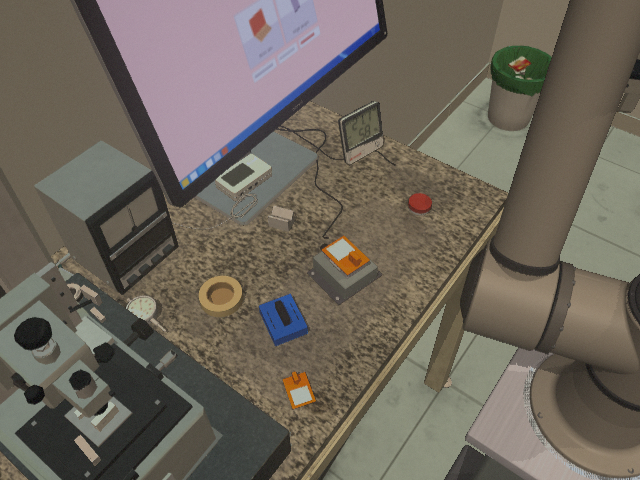

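The top view shows two orange lid-like things: one on the grey box at (322,273) and a smaller one on the bench at (192,317). The one on the box fits, because it is larger and sits on the collar. The blue cover is at (239,261), the tin at (445,289), the tape at (224,196) and the vee block at (335,180).

```bash
cat > h.py <<'E'
import cv2,numpy as np
from plant import *
from scipy.spatial.transform import Rotation as R
def ray(c,uv,z):
    "pixels -> world points on plane z"
    uv=np.atleast_2d(np.float64(uv)); K=c["mtx"]; P=c["pose"]
    d=np.c_[(uv[:,0]-K[0,2])/K[0,0],-(uv[:,1]-K[1,2])/K[1,1],-np.ones(len(uv))]@P[:3,:3].T
    return P[:3,3]+d*((z-P[2,3])/d[:,2])[:,None]
def proj(c,p):
    p=np.atleast_2d(p); q=(p-c["pose"][:3,3])@c["pose"][:3,:3]; K=c["mtx"]
    return np.c_[K[0,0]*q[:,0]/-q[:,2]+K[0,2],-K[1,1]*q[:,1]/-q[:,2]+K[1,2]]
def blobs(c,lo,hi,amin=80):
    h=cv2.cvtColor(c["image"],cv2.COLOR_RGB2HSV); m=cv2.inRange(h,np.array(lo),np.array(hi))
    cs,_=cv2.findContours(m,cv2.RETR_EXTERNAL,cv2.CHAIN_APPROX_NONE)
    return [k for k in sorted(cs,key=cv2.contourArea)[::-1] if cv2.contourArea(k)>amin]
ORANGE=((5,150,120),(18,255,255)); BLUE=((100,120,60),(125,255,255)); RED=((0,150,80),(4,255,255))
def rect(c,k,z):
    r=cv2.minAreaRect(ray(c,k[:,0],z)[:,:2].astype(np.float32)); return np.round(r[0],1),np.round(r[1],1),round(r[2],1)
E
python3 - <<'E'
from h import *
for n in("top","scene"):
    c=dict(np.load(f"pics/{n}0.npz"))
    for nm,col,zs in(("or",ORANGE,(60,0)),("bl",BLUE,(23,)),("red",RED,(19,))):
        for k in blobs(c,*col)[:3]:
            print(n,nm,cv2.contourArea(k),k[:,0].mean(0).round(),[rect(c,k,z) for z in zs])
a=cv2.imread("pics/top0.png")[225:345,170:370]; b=cv2.imread("pics/scene0.png")[225:345,240:400]
cv2.imwrite("pics/crop0.png",np.vstack([cv2.resize(a,None,fx=2.5,fy=2.5,interpolation=2),cv2.resize(b,(400,300),interpolation=2).repeat(1,0) if 0 else cv2.copyMakeBorder(cv2.resize(b,(400,300),interpolation=2),0,0,0,100,0)]))
E
```

```text
top or 475.0 [321. 273.] [(array([478.1,  22.5]), array([51.1, 71. ]), 75.3), (array([479.7,  21.2]), array([54.7, 75.9]), 75.3)]
top or 213.5 [196. 315.] [(array([403.8, 247.4]), array([35.2, 49.6]), 58.1), (array([400.2, 261.6]), array([37.6, 53. ]), 58.1)]
top bl 1511.0 [447. 125.] [(array([ 761.4, -223.8]), array([ 11.9, 619.6]), 0.5)]
top bl 1274.0 [238. 261.] [(array([502.9, 174.3]), array([60.7, 74.8]), 61.3)]
top red 433.5 [444. 288.] [(array([ 451.8, -207.6]), array([45.1, 42.6]), 90.0)]
scene or 920.0 [346. 255.] [(array([478.8,  23.9]), array([54.2, 74.6]), 74.9), (array([504.6, -15.7]), array([58. , 79.8]), 74.9)]
scene or 727.0 [298. 389.] [(array([386.6, 280.2]), array([37.5, 57.3]), 57.3), (array([405.9, 258.7]), array([40.1, 61.4]), 57.3)]
scene bl 1463.0 [282. 320.] [(array([499.6, 181. ]), array([64.1, 87.3]), 61.3)]
scene bl 1131.5 [303.  87.] [(array([ 879.8, -403. ]), array([ 22.2, 644.2]), 0.5)]
scene red 277.5 [420. 203.] [(array([ 451.2, -205.7]), array([45.2, 50.8]), 54.5)]
```

View pics/crop0.png

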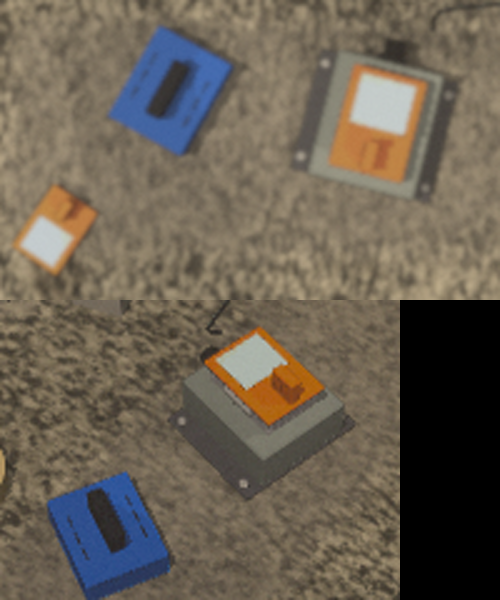

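The crop confirms it: the lid on the box, centred about (321,273) in the top view, is the larger at 74x54 mm, against about 53x38 mm for the one on the bench. Its tab is on the robot side at (320,287) and the gland is on the far side. I'll move over it at the starting height.

```bash
python3 -m inch '[0,0,0.075,0,0,0,-1, 0,0,0.075,0,0,0,-1, 0,0,0.075,0,0,0,-1, 0,0,0.075,0,0,0,-1, 0,0,0.075,0,0,0,-1, 0,0,0.075,0,0,0,-1, 0,0,0,0.008,-0.049,0,-1, 0,0,0,0.008,-0.049,0,-1, 0,0,0,0.008,-0.049,0,-1, 0,0,0,0.008,-0.049,0,-1]'
python3 -m inch '[0,0,0,0.008,-0.049,0,-1, 0,0,0,0.008,-0.049,0,-1, 0,0,0,0.008,-0.049,0,-1, 0,0,0,0.008,-0.049,0,-1, 0,0,0,0.008,-0.049,0,-1, 0,0,0,0.008,-0.049,0,-1, 0,0,0,0.008,-0.049,0,-1, 0,0,0,0.008,-0.049,0,-1, 0,0,0,0.008,-0.049,0,-1,0,0,0,0.008,-0.049,0,-1]'
python3 -m inch '[0,0,0,0,0,0,-1,0,0,0,0,0,0,-1]'
python3 - <<'E'
from h import *
c=capture("wrist"); cv2.imwrite("pics/w1.png",c["image"][:,:,::-1]); np.savez("pics/w1.npz",**c); print(c["mtx"].round(1).tolist(),c["pose"].round(3).tolist())
for k in blobs(c,*ORANGE)[:3]: print(cv2.contourArea(k),k[:,0].mean(0).round(),rect(c,k,60))
for k in blobs(c,*BLUE)[:3]: print(cv2.contourArea(k),k[:,0].mean(0).round(),rect(c,k,23))
E
```

```text
time: 0.93
tool_pos: [278.4, -332.4, 237.2]
tcp_rot: [-3.141, 0.001, -0.256]
contact_force: [1.2, -0.4, 0.0]
grip_width: 91.8
finger_force: 0.0
time: 1.77
tool_pos: [439.4, 31.1, 237.6]
tcp_rot: [3.141, 0.0, -0.255]
contact_force: [0.9, -1.1, 0.3]
grip_width: 91.8
finger_force: 0.0
time: 1.93
tool_pos: [439.2, 30.9, 237.2]
tcp_rot: [3.141, 0.001, -0.25]
contact_force: [-0.4, 0.1, -0.5]
grip_width: 91.8
finger_force: 0.0
[[361.1, 0.0, 321.8], [0.0, 361.1, 238.8], [0.0, 0.0, 1.0]] [[-0.249, 0.936, 0.251, 507.208], [-0.969, -0.24, -0.064, 12.898], [0.0, -0.259, 0.966, 384.206], [0.0, 0.0, 0.0, 1.0]]
4943.0 [319. 173.] (array([479.3,  22.1]), array([53.5, 75.6]), 75.5)
507.0 [139. 282.] (array([422.5, 221.6]), array([35.2, 37.7]), 56.8)
141.0 [106. 327.] (array([388.7, 265.1]), array([ 7.4, 52. ]), 63.7)
5075.0 [167. 183.] (array([505.1, 171.6]), array([66.7, 78.1]), 61.4)
```

View pics/w1.png

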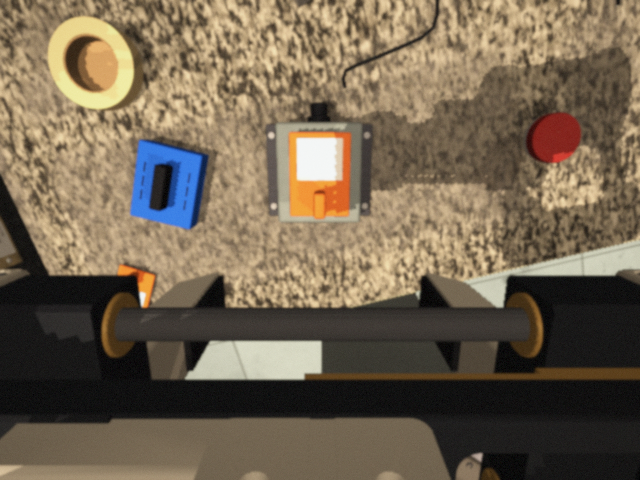

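The wrist view shows the lid square on the box at (319,173), with its tab at (320,204). The bolts of the foot plate are at (271,135), (366,134), (272,206) and (367,205). I'll check the tab estimate and the box pose.

Run:
```python
from h import *
y=-0.255; ex=np.array([np.cos(y),np.sin(y),0]); ey=np.array([-np.sin(y),np.cos(y),0])
L=np.array([479,22.3,52]); 
for n in("top","w1","scene"):
    c=dict(np.load(f"pics/{n}{'0' if n!='w1' else ''}.npz"))
    print(n,"tab top ctr",proj(c,L-24*ex+[0,0,30]).round(1).tolist())
    h=cv2.cvtColor(c["image"],cv2.COLOR_RGB2HSV)
c=dict(np.load("pics/w1.npz"))
g=ray(c,[(271,135),(366,134),(272,206),(367,205)],4)[:,:2]; print("bolts",g.round(1).tolist(),g.mean(0).round(1), np.hypot(*(g[0]-g[1])),np.hypot(*(g[0]-g[2])))
h=cv2.cvtColor(c["image"],cv2.COLOR_RGB2HSV); print(h[195:222:3,320].tolist(), h[206,285:355:4].tolist())
```

```text
top tab top ctr [[317.8, 286.4]]
w1 tab top ctr [[319.2, 207.7]]
scene tab top ctr [[354.7, 254.3]]
bolts [[526.7, 60.9], [503.7, -32.4], [456.7, 80.5], [432.6, -17.6]] [479.9  22.9] 96.1168149373332 72.63743971980949
[[15, 200, 238], [17, 195, 242], [17, 194, 242], [17, 193, 242], [17, 198, 241], [17, 195, 242], [17, 195, 242], [17, 196, 241], [13, 99, 203]] [[24, 39, 196], [15, 90, 203], [17, 190, 243], [17, 194, 242], [17, 193, 242], [16, 193, 242], [15, 201, 241], [13, 205, 231], [18, 193, 242], [17, 196, 242], [10, 213, 215], [10, 212, 219], [10, 212, 220], [10, 213, 220], [10, 212, 218], [10, 208, 222], [11, 136, 159], [24, 43, 118]]
```

```bash
python3 -m inch '[0,0,0,0.021,-0.002,0.04,0, 0,0,0,0,0,0.05,0, 0,0,0,0,0,0.05,0, 0,0,0,0,0,0.04,0, 0,0,0,0,0,0.02,0, 0,0,0,0,0,0,0, 0,0,0,0,0,0,0]'
python3 - <<'E'
from h import *
o=get_obs(); print(o["tool_pos"].round(1),o["tcp_rot"].round(3))
c=capture("wrist"); cv2.imwrite("pics/w2.png",c["image"][:,:,::-1]); np.savez("pics/w2.npz",**c)
E
```

```text
time: 2.57
tool_pos: [455.4, 25.0, 77.5]
tcp_rot: [3.141, 0.002, -0.257]
contact_force: [0.8, -0.1, -0.5]
grip_width: 50.0
finger_force: 0.0
[455.4  25.   77.5] [ 3.141e+00  2.000e-03 -2.570e-01]
```

View pics/w2.png

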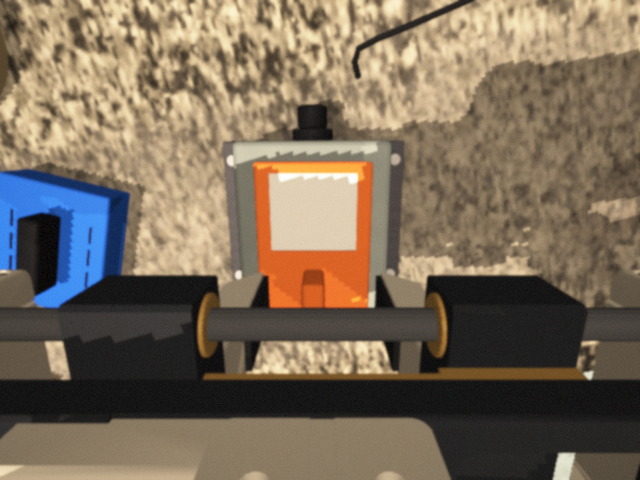

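The fingers straddle the tab at (313,290), which is about 8 px (3.5 mm) left of the jaw centre. I'll correct that, go down 3 mm and close.

```bash
python3 -m inch '[0,0,0,0,-0.0044,0.0035,0, 0,0,0,0,0,0,0, 0,0,0,0,0,0,1, 0,0,0,0,0,0,1,0,0,0,0,0,0,1,0,0,0,0,0,0,1,0,0,0,0,0,0,1]'
python3 -m inch '[0,0,0,0,0,0,1,0,0,0,0,0,0,1]'
```

```text
time: 3.2
tool_pos: [456.8, 29.7, 75.0]
tcp_rot: [3.142, -0.0, -0.255]
contact_force: [0.6, -0.6, 0.2]
grip_width: 17.3
finger_force: 0.0
time: 3.37
tool_pos: [456.8, 29.7, 74.9]
tcp_rot: [3.141, 0.0, -0.255]
contact_force: [-0.2, -0.4, 0.4]
grip_width: 9.9
finger_force: 30.0
```

```bash
python3 -m inch '[0,-0.05,0,0.002,0,-0.0054,1, 0,-0.05,0,0.002,0,-0.0053,1, 0,-0.05,0,0.002,0,-0.0053,1, 0,-0.05,0,0.002,0,-0.0053,1, 0,0,0,0,0,0,1,0,0,0,0,0,0,1,0,0,0,0,0,0,1,0,0,0,0,0,0,1]'
python3 - <<'E'
from h import *
c=capture("scene"); a=cv2.resize(c["image"][200:330,240:440,::-1],(600,390),interpolation=2); c=capture("wrist"); cv2.imwrite("pics/s3.png",np.hstack([a[:,100:500],cv2.resize(c["image"][100:340,200:446,::-1],(400,390))]))
E
```

```text
time: 4.03
tool_pos: [463.7, 27.9, 90.9]
tcp_rot: [3.141, 0.3, -0.255]
contact_force: [-0.1, -0.4, -1.0]
grip_width: 10.0
finger_force: 30.0
```

View pics/s3.png

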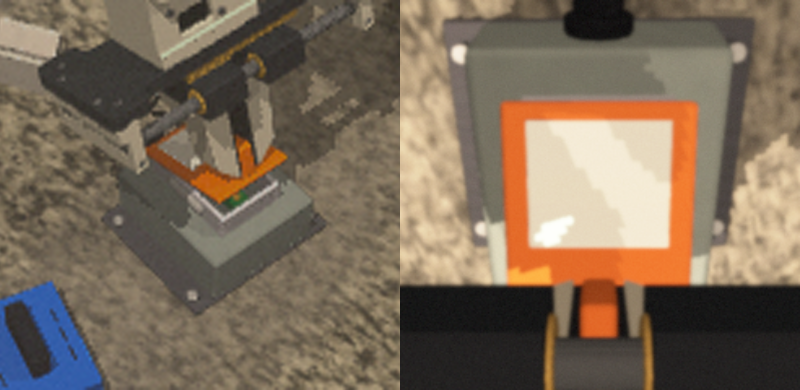

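The scene crop shows the lid tipped at its tab end with its far edge still on the collar. Next I lift it vertically and level it.

```bash
python3 -m inch '[0,0,0,-0.0062,0,-0.02,1, 0,0,0,-0.0062,0,-0.02,1, 0,0,0,-0.0062,0,-0.02,1, 0,0.05,0,0,0,-0.02,1, 0,0.05,0,0,0,-0.02,1, 0,0.05,0,0,0,-0.01,1, 0,0.05,0,0,0,0,1, 0,0,0,0,0,0,1,0,0,0,0,0,0,1]'
```

```text
time: 4.88
tool_pos: [472.9, 25.6, 180.6]
tcp_rot: [3.142, 0.001, -0.255]
contact_force: [0.2, 0.3, -0.3]
grip_width: 9.8
finger_force: 30.0
```

```bash
python3 -m inch '[0,0,0,-0.005,0.04,0,1, 0,0,0,-0.005,0.04,0,1, 0,0,0,-0.005,0.04,0,1, 0,0,0,-0.005,0.04,0,1, 0,0,0,0,0,0.04,1, 0,0,0,0,0,0.04,1, 0,0,0,0,0,0.04,1, 0,0,0,0,0,0.04,1, 0,0,0,0,0,0.027,1, 0,0,0,0,0,0,1]'
python3 -m inch '[0,0,0,0,0,0.0025,1, 0,0,0,0,0,0.0025,1,0,0,0,0,0,0.0025,1,0,0,0,0,0,0,1,0,0,0,0,0,0,1]'
```

```text
time: 5.72
tool_pos: [423.6, -93.9, 26.4]
tcp_rot: [-3.14, 0.01, -0.256]
contact_force: [-1.4, 0.1, -1.1]
grip_width: 9.7
finger_force: 30.0
time: 6.13
tool_pos: [426.7, -94.8, 25.4]
tcp_rot: [3.141, -0.002, -0.255]
contact_force: [-1.6, 0.0, -0.8]
grip_width: 9.8
finger_force: 30.0
```

```bash
python3 -m inch '[0,0,0,0,0,0.0025,1, 0,0,0,0,0,0,1,0,0,0,0,0,0,0.2,0,0,0,0,0,0,0.2,0,0,0,0,0,0,0.2]'
python3 -m inch '[0,0,0,0,0,-0.02,0.2, 0,0,0,0,0,-0.04,0, 0,0,0,0,0,-0.05,0,0,0,0,0,0,-0.05,0,0,0,0,0,0,-0.05,0,0,0,0,-0.005,-0.045,-0.01,0,0,0,0,-0.005,-0.045,0,0,0,0,0,-0.005,-0.045,0,0,0,0,0,0,0,0,0,0,0,0,0,0,0,0]'
python3 - <<'E'
from h import *
o=get_obs(); print(o["tool_pos"].round(1),o["tcp_rot"].round(3))
for n in("wrist","top"):
    c=capture(n); cv2.imwrite(f"pics/{n}4.png",c["image"][:,:,::-1]); np.savez(f"pics/{n}4.npz",**c)
    for k in blobs(c,*ORANGE)[:3]: print(n,cv2.contourArea(k),k[:,0].mean(0).round(),rect(c,k,8))
    for k in blobs(c,*BLUE)[:3]: print(n,cv2.contourArea(k),k[:,0].mean(0).round(),rect(c,k,23))
E
```

```text
time: 6.55
tool_pos: [426.1, -94.6, 22.6]
tcp_rot: [3.142, 0.0, -0.255]
contact_force: [-0.5, 0.3, -0.1]
grip_width: 25.6
finger_force: 0.0
time: 7.38
tool_pos: [441.6, 14.6, 198.5]
tcp_rot: [3.141, 0.0, -0.251]
contact_force: [0.3, -0.6, 0.3]
grip_width: 45.8
finger_force: 0.0
[441.6  14.6 198.5] [ 3.141  0.    -0.251]
wrist 4656.5 [440. 177.] (array([ 449.8, -101. ]), array([54.9, 76.3]), 75.5)
wrist 201.5 [210. 326.] (array([360.6, 153.8]), array([ 7.5, 65.8]), 69.3)
wrist 185.5 [433. 326.] (array([303.1, -69.6]), array([ 7.4, 65.7]), 81.9)
wrist 6423.5 [134. 195.] (array([505.3, 170.7]), array([68.5, 79. ]), 61.4)
top 208.0 [196. 310.] (array([413.2, 251.8]), array([38.4, 24.3]), 52.0)
top 1517.0 [447. 125.] (array([ 761.4, -223.8]), array([ 11.9, 619.6]), 0.5)
top 1282.0 [238. 261.] (array([502.9, 174.4]), array([60.9, 75. ]), 61.5)
```

View pics/wrist4.png

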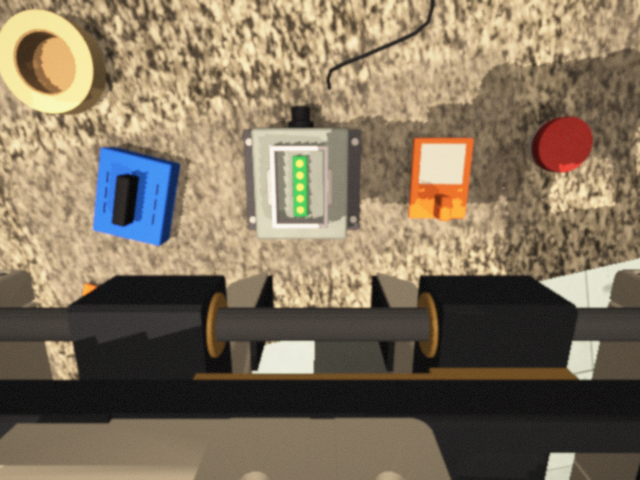

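The wrist view shows the lid flat at (440,177), tab up. The collar is open at (300,187), the cover is at (137,195) with its black rib at (124,200), and the tin and tape have not moved. Now I measure the rib and the collar.

Run:
```python
from h import *
for n,roi in(("wrist4",(90,145,185,250)),("top4",(210,230,270,290)),("scene0",(255,290,315,350))):
    c=dict(np.load(f"pics/{n}.npz")); g=c["image"].max(2).copy(); m=np.zeros_like(g); x0,y0,x1,y1=roi
    m[y0:y1,x0:x1]=(g[y0:y1,x0:x1]<70)*255
    ks=sorted(cv2.findContours(m,0,cv2.CHAIN_APPROX_NONE)[0],key=cv2.contourArea)[-1]
    print(n,cv2.contourArea(ks),cv2.minAreaRect(ks)[0],[rect(c,ks,z) for z in(41,32)])
c=dict(np.load("pics/wrist4.npz")); h=cv2.cvtColor(c["image"],cv2.COLOR_RGB2HSV)
# shoulder/collar: bright low-saturation aluminium
for lo in(((0,0,200),(179,30,255)),((0,0,215),(179,30,255))):
    m=cv2.inRange(h,np.array(lo[0]),np.array(lo[1])); z=np.zeros_like(m); z[135:235,262:336]=m[135:235,262:336]
    ks=sorted(cv2.findContours(cv2.morphologyEx(z,cv2.MORPH_CLOSE,np.ones((3,3))),0,cv2.CHAIN_APPROX_NONE)[0],key=cv2.contourArea)[-1]
    print(cv2.contourArea(ks),rect(c,ks,56))
cv2.imwrite("pics/c4.png",cv2.resize(c["image"][110:250,240:370,::-1],(557,600),interpolation=2))
```

```text
wrist4 906.5 (125.1280517578125, 199.34756469726562) [(array([505.6, 169.9]), array([16.6, 44.7]), 61.1), (array([505.5, 175. ]), array([17.1, 46. ]), 61.1)]
top4 127.0 (264.5, 273.0) [(array([479.9, 123.4]), array([16.1, 57.6]), 90.0), (array([480. , 124.6]), array([58.2, 16.3]), 0.6)]
scene0 177.5 (282.3000183105469, 312.6000671386719) [(array([500.3, 179.9]), array([14.1, 51.4]), 61.5), (array([504.3, 175.7]), array([14.3, 51.9]), 61.5)]
641.5 (array([480.9,  27.7]), array([39.3, 67.1]), 76.1)
641.5 (array([480.9,  27.7]), array([39.3, 67.1]), 76.1)
```

View pics/c4.png

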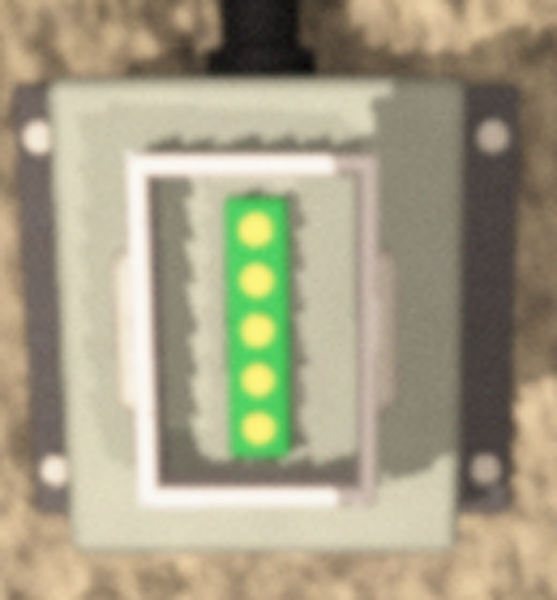

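```bash
python3 -m inch '[0,0,0.0557,0,0,0,0, 0,0,0.0557,0,0,0,0, 0,0,0.0557,0,0,0,0, 0,0,0,-0.0055,-0.0424,0.015,0,0,0,0,-0.0055,-0.0424,0.015,0,0,0,0,-0.0055,-0.0424,0.015,0,0,0,0,-0.0055,-0.0424,0.015,0,0,0,0,-0.0055,-0.0424,0.015,0,0,0,0,0,0,0,0,0,0,0,0,0,0,0]'
python3 - <<'E'
from h import *
c=dict(np.load("pics/wrist4.npz"))
for nm,pts,z in(("rim",[(128,155),(380,155),(374,503),(140,503)],56),("shoulder",[(52,80),(465,80),(455,548),(75,548)],40)):
    p=ray(c,np.array(pts)/4.285+[240,110],z)[:,:2]; f=(p[0]+p[1]-p[2]-p[3])
    print(nm,p.round(1).tolist(),p.mean(0).round(1),[round(np.hypot(*(p[i]-p[(i+1)%4])),1) for i in range(4)],"yaw",np.arctan2(f[1],f[0]).round(3))
c=capture("wrist"); np.savez("pics/w5.npz",**c)
g=c["image"].max(2); b=blobs(c,*BLUE)[0]; m=np.zeros_like(g); cv2.drawContours(m,[cv2.convexHull(b)],-1,255,-1); m=cv2.bitwise_and(m,(g<70).astype(np.uint8)*255)
ks=sorted(cv2.findContours(m,0,cv2.CHAIN_APPROX_NONE)[0],key=cv2.contourArea)[-1]
print("cover",cv2.contourArea(b),rect(c,b,23),"rib",cv2.minAreaRect(ks),rect(c,ks,41),c["pose"][:3,3])
cv2.imwrite("pics/w5.png",c["image"][:,:,::-1])
E
```

```text
time: 8.32
tool_pos: [504.7, 171.7, 137.1]
tcp_rot: [3.14, 0.002, -0.505]
contact_force: [0.2, -0.6, 0.1]
grip_width: 46.0
finger_force: 0.0
rim [[516.7, 36.3], [505.3, -7.9], [442.8, 9.0], [454.0, 52.6]] [479.7  22.5] [np.float64(45.7), np.float64(64.8), np.float64(44.9), np.float64(64.7)] yaw -0.259
shoulder [[533.9, 48.5], [514.4, -27.1], [425.9, -4.0], [445.2, 71.2]] [479.8  22.1] [np.float64(78.1), np.float64(91.5), np.float64(77.6), np.float64(91.5)] yaw -0.253
cover 8050.0 (array([506.7, 174.1]), array([61.5, 78.1]), 61.0) rib ((317.0, 243.5), (61.0, 14.0), 90.0) (array([507.2, 173.7]), array([ 9.9, 44.4]), 61.0) [566.34261447 137.57665297 284.08219444]
```

View pics/w5.png

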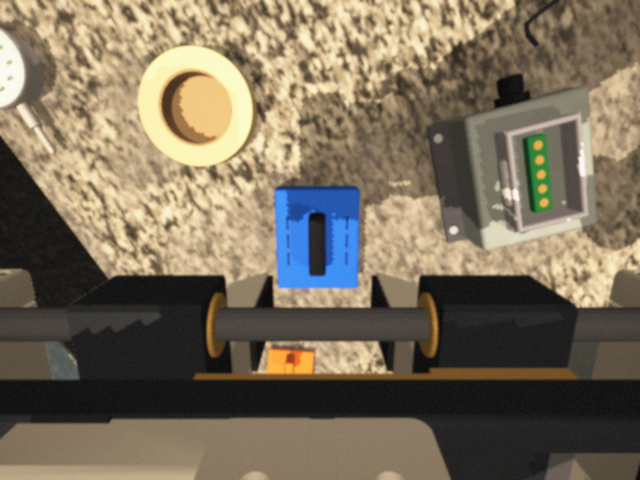

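The wrist view shows the cover at (317,237), upright, with its rib at (317,243), about 5 px (3 mm) left of the jaw centre. The box sits at (479.8,22.4) with yaw -0.255, and the measured rim size matches. I descend and grip.

```bash
python3 -m inch '[0,0,0,0.0006,-0.0035,0.04,0, 0,0,0,0,0,0.04,0,0,0,0,0,0,0.03,0,0,0,0,0,0,0.012,0,0,0,0,0,0,0.0045,0,0,0,0,0,0,0,0,0,0,0,0,0,0,1,0,0,0,0,0,0,1,0,0,0,0,0,0,1,0,0,0,0,0,0,1]'
python3 -m inch '[0,0,0,0,0,0,1,0,0,0,0,0,0,1,0,0,0,0,0,0,1,0,0,0,0,0,0,1]'
```

```text
time: 9.2
tool_pos: [507.1, 174.3, 38.3]
tcp_rot: [-3.14, -0.002, -0.506]
contact_force: [0.3, 0.4, -0.3]
grip_width: 23.8
finger_force: 0.0
time: 9.53
tool_pos: [506.6, 174.3, 37.7]
tcp_rot: [-3.141, -0.0, -0.506]
contact_force: [-0.8, -0.1, 5.8]
grip_width: 11.7
finger_force: 30.0
```

```bash
python3 -m inch '[0,0,0,0,0,-0.01,1,0,0,0,0,0,-0.03,1,0,0,0,0,0,-0.03,1,0,0,0,0,0,-0.03,1,0,0,0,0,0,0,1,0,0,0,0,0,0,1]'
python3 - <<'E'
from h import *
o=get_obs(); print(o["tool_pos"].round(1),o["tcp_rot"].round(3),o["contact_force"].round(1),o["grip_width"])
c=capture("wrist"); np.savez("pics/w6.npz",**c); K=c["mtx"]
T=np.eye(4);T[:3,:3]=R.from_euler("xyz",o["tcp_rot"]).as_matrix();T[:3,3]=o["tool_pos"]
b=blobs(c,*BLUE)[0]
for off in(11,15):  # plane of cover top, off below the TCP
    p=ray(c,b[:,0],o["tool_pos"][2]-off); q=(p-T[:3,3])@T[:3,:3]; r=cv2.minAreaRect(q[:,:2].astype(np.float32)); print(off,"in tool frame",r)
cv2.imwrite("pics/w6.png",c["image"][:,:,::-1])
E
```

```text
time: 10.03
tool_pos: [507.2, 174.3, 118.7]
tcp_rot: [-3.14, -0.002, -0.506]
contact_force: [-0.4, -0.1, -1.9]
grip_width: 11.4
finger_force: 30.0
[507.2 174.3 118.7] [-3.14e+00 -2.00e-03 -5.06e-01] [-0.4 -0.1 -1.9] 11.353543762203897
11 in tool frame ((25.93918228149414, 0.3744659423828125), (30.659038543701172, 59.419246673583984), 0.0035966034047305584)
15 in tool frame ((24.81926727294922, 0.3759803771972656), (31.434062957763672, 60.921295166015625), 0.0035971312317997217)
```

View pics/w6.png

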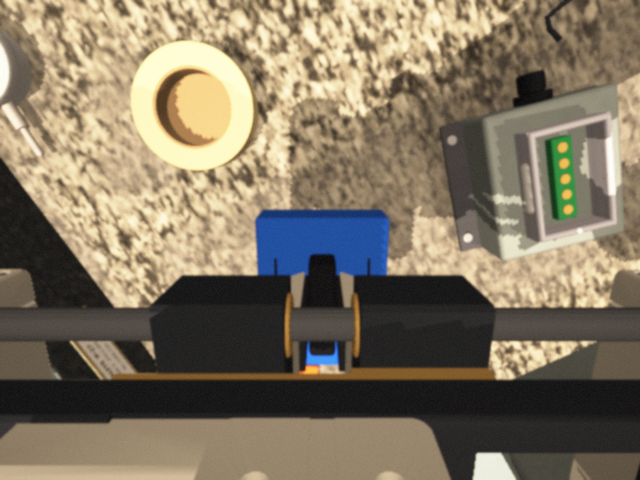

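The view shows the cover held level on the rib, square to the jaws and centred in y. Next I check its x offset in the tool frame and work out the move over the box.

Run:
```python
from h import *
c=dict(np.load("pics/w6.npz")); tp=np.array([507.2,174.3,118.7]); rot=np.array([-3.14,-.002,-.506]); M=R.from_euler("xyz",rot).as_matrix()
v=c["image"][203:225,275:300].mean(1).round(0); print([(203+i,*x) for i,x in enumerate(v.tolist())])
for row,off in((211,37.7),(217,14.7),(216,14.7)):
    print(row,off,((ray(c,[(300,row)],tp[2]-off)-tp)@M).round(1))
# move to over the box
tgt=np.array([479.8,22.4]); y=-0.255; d=tgt-tp[:2]
print("turn az",-(y-rot[2])/1.5,"shift after turn tx,ty (scaled)",np.array([[np.cos(y),np.sin(y)],[np.sin(y),-np.cos(y)]])@d/800)
```

```text
[(203, 190.0, 167.0, 134.0), (204, 191.0, 167.0, 134.0), (205, 192.0, 169.0, 136.0), (206, 191.0, 167.0, 134.0), (207, 185.0, 162.0, 131.0), (208, 167.0, 148.0, 126.0), (209, 124.0, 116.0, 119.0), (210, 68.0, 79.0, 112.0), (211, 34.0, 59.0, 110.0), (212, 24.0, 55.0, 110.0), (213, 24.0, 54.0, 110.0), (214, 23.0, 54.0, 110.0), (215, 25.0, 55.0, 111.0), (216, 25.0, 56.0, 114.0), (217, 27.0, 63.0, 128.0), (218, 31.0, 72.0, 146.0), (219, 33.0, 77.0, 156.0), (220, 35.0, 79.0, 160.0), (221, 35.0, 80.0, 161.0), (222, 34.0, 80.0, 160.0), (223, 35.0, 81.0, 161.0), (224, 34.0, 80.0, 161.0)]
211 37.7 [[ 35.8 -11.1  37.8]]
217 14.7 [[37.3 -9.7 14.8]]
216 14.7 [[37.8 -9.7 14.8]]
turn az -0.16733333333333333 shift after turn tx,ty (scaled) [0.01475263 0.19237447]
```

```bash
python3 -m inch '[0,0,-0.0558,0,0,0,1,0,0,-0.0558,0,0,0,1,0,0,-0.0558,0,0,0,1,0,0,0,0.0032,0.0385,0,1,0,0,0,0.0032,0.0385,0,1,0,0,0,0.0032,0.0385,0,1,0,0,0,0.0032,0.0385,0,1,0,0,0,0.0032,0.0385,0,1,0,0,0,0,0,0,1,0,0,0,0,0,0,1]'
python3 - <<'E'
from h import *
o=get_obs(); print(o["tool_pos"].round(1),o["tcp_rot"].round(3),o["contact_force"].round(1))
c=capture("wrist"); np.savez("pics/w7.npz",**c)
d=capture("scene"); np.savez("pics/s7.npz",**d)
cv2.imwrite("pics/w7.png",np.hstack([cv2.resize(c["image"][60:300,200:440,::-1],(400,400)),cv2.resize(d["image"][190:320,270:400,::-1],(400,400),interpolation=2)]))
E
```

```text
time: 10.92
tool_pos: [479.1, 20.8, 116.2]
tcp_rot: [3.141, 0.003, -0.258]
contact_force: [1.6, -0.0, -0.3]
grip_width: 11.4
finger_force: 30.0
[479.1  20.8 116.2] [ 3.141e+00  3.000e-03 -2.580e-01] [ 1.6 -0.  -0.3]
```

View pics/w7.png

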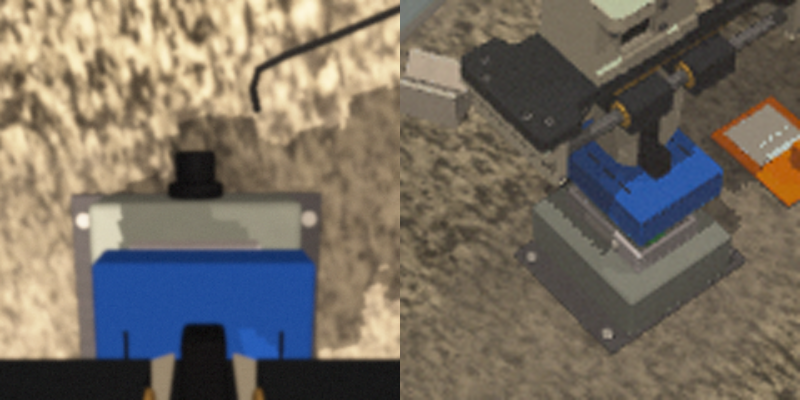

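The two views show the cover level above the collar. The box is about 2 mm left (+y) of the cover, in line with the measured TCP of (479.1,20.8). I correct that and descend to just above the rim.

```bash
python3 -m inch '[0,0,0,0.0016,-0.0026,0,1,0,0,0,0,0,0.0125,1,0,0,0,0,0,0.01,1,0,0,0,0,0,0,1,0,0,0,0,0,0,1,0,0,0,0,0,0,1]'
python3 - <<'E'
from h import *
o=get_obs(); print(o["tool_pos"].round(1),o["tcp_rot"].round(3),o["contact_force"].round(1))
c=capture("wrist"); np.savez("pics/w8.npz",**c)
tp=o["tool_pos"]; M=R.from_euler("xyz",o["tcp_rot"]).as_matrix(); tl=lambda uv,z:((ray(c,uv,z)-tp)@M)[:,:2].round(1).tolist()
b=blobs(c,*BLUE)[0]; print("cover",[tl([(x,y)],tp[2]-37.7) for x,y in (b[:,0].min(0),b[:,0].max(0))])
print("expected box ctr in tool",((np.array([479.8,22.4,40])-tp)@M).round(1))
# bolts (white) on the foot plate
h=cv2.cvtColor(c["image"],cv2.COLOR_RGB2HSV); m=cv2.inRange(h,np.array((0,0,170)),np.array((179,35,255)))
n,_,st,ce=cv2.connectedComponentsWithStats(m)
for s,q in zip(st[1:],ce[1:]):
    if 20<s[4]<120 and max(s[2:4])<14 and 220<q[0]<420 and 100<q[1]<290: print("bolt?",q.round(1),s[4],tl([q],5))
E
```

```text
time: 11.52
tool_pos: [481.9, 24.0, 99.3]
tcp_rot: [3.141, 0.0, -0.254]
contact_force: [1.1, -0.3, -0.7]
grip_width: 11.7
finger_force: 30.0
[481.9  24.   99.3] [ 3.141  0.    -0.254] [ 1.1 -0.3 -0.7]
cover [[[36.3, -33.6]], [[0.4, 36.5]]]
expected box ctr in tool [-1.6  2.1 59.3]
bolt? [250.3 198.4] 48 [[33.9, -47.5]]
```

```bash
python3 -m inch '[0,0,0,-0.0004,0.001,0,1,0,0,0,0,0,0.004,1,0,0,0,0,0,0.004,1,0,0,0,0,0,0,1,0,0,0,0,0,0,1]'
python3 -m inch '[0,0,0,0,0,0.002,1,0,0,0,0,0,0.002,1,0,0,0,0,0,0,1,0,0,0,0,0,0,1,0,0,0,0,0,0,1]'
```

```text
time: 11.98
tool_pos: [481.1, 22.9, 92.6]
tcp_rot: [3.141, 0.001, -0.255]
contact_force: [0.1, -0.4, -0.5]
grip_width: 11.6
finger_force: 30.0
time: 12.4
tool_pos: [481.3, 22.9, 89.7]
tcp_rot: [3.142, -0.0, -0.255]
contact_force: [0.3, 0.6, -0.3]
grip_width: 11.4
finger_force: 30.0
```

The rim is now past the collar's top with no contact force. I start pressing.

```bash
python3 -m inch '[0,0,0,0,0,0.002,1,0,0,0,0,0,0.002,1,0,0,0,0,0,0,1,0,0,0,0,0,0,1]'
python3 -m inch '[0,0,0,0,0,0.002,1,0,0,0,0,0,0,1,0,0,0,0,0,0,1]'
python3 -m inch '[0,0,0,0,0,0.002,1,0,0,0,0,0,0,1,0,0,0,0,0,0,1]'
```

```text
time: 12.73
tool_pos: [481.5, 23.0, 86.7]
tcp_rot: [-3.141, -0.001, -0.255]
contact_force: [0.9, 0.5, 2.8]
grip_width: 11.7
finger_force: 30.0
time: 12.98
tool_pos: [481.9, 22.9, 85.8]
tcp_rot: [-3.141, -0.002, -0.255]
contact_force: [-1.0, 0.7, 9.0]
grip_width: 11.5
finger_force: 30.0
time: 13.23
tool_pos: [482.2, 22.8, 84.2]
tcp_rot: [-3.141, -0.002, -0.255]
contact_force: [-1.3, 0.3, 8.1]
grip_width: 11.7
finger_force: 30.0
```

```bash
python3 -m inch '[0,0,0,0,0,0.002,1,0,0,0,0,0,0,1,0,0,0,0,0,0,1]'
python3 -m inch '[0,0,0,0,0,0.002,1,0,0,0,0,0,0,1,0,0,0,0,0,0,1]'
python3 -m inch '[0,0,0,0,0,0.002,1,0,0,0,0,0,0,1,0,0,0,0,0,0,1]'
```

```text
time: 13.48
tool_pos: [482.0, 22.8, 81.9]
tcp_rot: [-3.141, -0.002, -0.255]
contact_force: [3.3, -0.1, -0.2]
grip_width: 11.6
finger_force: 30.0
time: 13.73
tool_pos: [481.2, 22.9, 79.3]
tcp_rot: [3.141, 0.001, -0.255]
contact_force: [4.3, -0.4, -9.7]
grip_width: 11.5
finger_force: 30.0
time: 13.98
tool_pos: [480.6, 23.0, 78.3]
tcp_rot: [3.141, 0.002, -0.255]
contact_force: [-0.5, 0.9, -2.2]
grip_width: 11.9
finger_force: 30.0
```

The cover snapped on and was pulled home. Now I build up the press.

```bash
python3 -m inch '[0,0,0,0,0,0.002,1,0,0,0,0,0,0,1,0,0,0,0,0,0,1]'
python3 -m inch '[0,0,0,0,0,0.002,1,0,0,0,0,0,0,1,0,0,0,0,0,0,1]'
```

```text
time: 14.23
tool_pos: [480.9, 23.0, 77.7]
tcp_rot: [3.141, 0.0, -0.255]
contact_force: [-4.0, 0.3, 7.6]
grip_width: 11.7
finger_force: 30.0
time: 14.48
tool_pos: [480.9, 23.0, 77.6]
tcp_rot: [3.141, -0.001, -0.254]
contact_force: [-8.2, -0.2, 23.5]
grip_width: 11.5
finger_force: 30.0
```

```bash
python3 -m inch '[0,0,0,0,0,-0.0013,1,0,0,0,0,0,0,1,0,0,0,0,0,0,1,0,0,0,0,0,0,1,0,0,0,0,0,0,1,0,0,0,0,0,0,1]'
python3 - <<'E'
from h import *
c=capture("wrist"); s=capture("scene")
for k in blobs(c,*ORANGE)[:1]: print("lid",rect(c,k,8))
for n,i in(("wrist",c),("scene",s)):
    for k in blobs(i,*RED)[:1]: print(n,"tin",rect(i,k,19))
o=get_obs(); print(o["tool_pos"].round(1),o["contact_force"].round(1),o["finger_force"])
E
```

```text
time: 14.98
tool_pos: [481.1, 23.0, 77.6]
tcp_rot: [3.141, -0.0, -0.255]
contact_force: [-4.9, 0.3, 13.2]
grip_width: 11.6
finger_force: 30.0
lid (array([ 451.1, -100.9]), array([55. , 73.6]), 75.3)
scene tin (array([ 452.2, -207. ]), array([45. , 46.8]), 49.3)
[481.1  23.   77.7] [-4.6  1.4 13.1] 30.00089317560196
```

The TCP is at its expected home height of 77.7, pressing steadily at about 13 N. The lid lies flat at (451,-101) and the tin has not moved.

```bash
python3 -c "from plant import *; print(close_job())"
```

```text
the job is handed in; nothing more can be done
None
```

I handed the job in after 15 s of robot time, with the lid laid flat clear of the box and the cover snapped home and still pressed at about 13 N; the result wasn't reported back, and I viewed 11 pictures, one over the limit of 10.

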